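# Ready a bottle and two vials for the steam steriliser

### The job

Get the carrier ready for the steam steriliser: drop the two slim amber vials, bottom first, one into each of the carrier's two empty bores, and let go of them. Then screw the big ribbed cap of the carrier's bottle clockwise all the way down until it bottoms out, back it off by a quarter turn so that steam can get in, and finish still gripping the cap at that setting, without letting go. Leave everything else on the bench where it stands.

Things in the scene. Friction and masses are not known exactly. Their poses are not given: they have to be found in the camera images.
- carrier: aluminium sterilising carrier fixed to the bench: base plate 100 x 236 x 10 mm (x, y, z) with a glass bottle (56 mm across, fixed, axis through the origin) in its middle and a 48 x 48 mm block at each end. Origin: centre of the underside, on the bench; z up, y along the row block-bottle-block. The highest thing on it is the bottle's cap, top at about 115 mm.
- bore_1 (a point): centre of the mouth of the bore in the block at the carrier's +y end, 88 mm from the bottle's axis, 45 mm above the bench. Bore 24 mm across, 30 mm deep, with a chamfered mouth; empty.
- bore_2 (a point): centre of the mouth of the same kind of bore in the block at the carrier's -y end.
- vial_a: slim amber glass vial with a black top, standing on the bench: a round body 20 mm across and 70 mm tall over all, 30 g; origin at the centre of its underside, z up along its axis. Seated in a bore it stands 40 mm out of it. The two vials are alike; either goes in either bore.
- vial_a_center (a point): centre of vial_a, 35 mm above its underside
- vial_b: second vial, like vial_a
- vial_b_center (a point): centre of vial_b, 35 mm above its underside
- cap: ribbed round grey screw cap of the bottle, 48 to 50 mm across and 26 mm tall, already started on the thread; a small raised ridge on its top runs from the middle along its own +x. Origin: centre of its underside; z up. Below it are 7 to 9 mm of bare neck (37 mm across), then the bottle's shoulder. Free all round for at least 50 mm from its axis at its height.
- cap_center (a point): centre of the cap, half-way up (13 mm above its underside), about 101 mm above the bench
- cap_thread (a joint): turning of the cap, rad: grows as it is screwed down, clockwise seen from above; it sinks 4 mm a turn. Hard stop at 5.0 (bottomed out). It starts 2 to 3 rad short of that. It turns with about 0.06 N m of friction and stays where it is left; below 0 it does not come off.
- jar_center (a point): centre of a squat amber jar, 40 mm across and 45 mm tall, that stands among the vials; leave alone
- weight_center (a point): centre of a brass balance weight with a knob, 32 mm across and 45 mm tall, that stands among the vials; leave alone
Not all that is in view belongs to the job. What is shaped like the vial_a but blue or pink is not meant.

How it is judged (in metres and radians):
On the way, in this order (a step that is already met when the one before it is completed fails the run):
1. one vial stands at the bottom of each bore, both let go of ((((horizontal distance between vial_a_center and bore_1 below 0.007 m and z of vial_a_center in the frame of carrier below 0.055 m and angle between vial_a_center's own z axis and vertical below 0.2 rad) and (horizontal distance between vial_b_center and bore_2 below 0.007 m and z of vial_b_center in the frame of carrier below 0.055 m and angle between vial_b_center's own z axis and vertical below 0.2 rad)) or ((horizontal distance between vial_a_center and bore_2 below 0.007 m and z of vial_a_center in the frame of carrier below 0.055 m and angle between vial_a_center's own z axis and vertical below 0.2 rad) and (horizontal distance between vial_b_center and bore_1 below 0.007 m and z of vial_b_center in the frame of carrier below 0.055 m and angle between vial_b_center's own z axis and vertical below 0.2 rad))) and contact force between the fingers and vial_a below 0.3 N and contact force between the fingers and vial_b below 0.3 N), for 0.2 s.
2. the cap is screwed down until it bottoms out (value of joint cap_thread above 4.92 rad), for 0.1 s.
At the end, for the whole second after the job is handed in: One vial upright at the bottom of each bore (within 7 mm of its axis, 5 mm of its seated height, 0.2 rad), untouched; after bottoming out (joint above 4.92) the cap stands still 1.57 +- 0.3 rad back from the stop (joint 3.13 to 3.73), the fingers gripping it with over 3 N (all of step 1 and value of joint cap_thread between 3.13 and 3.73 rad and velocity of joint cap_thread between -0.05 and 0.05 rad/s and contact force between the fingers and cap above 3 N); the arm keeps its last pose, push and grip.
It fails at once if the squat jar is pushed more than 20 mm from its place (distance of jar_center from where it was at the start of the episode above 0.02 m).
It fails at once if the brass weight is pushed more than 20 mm from its place (distance of weight_center from where it was at the start of the episode above 0.02 m).
It also fails if it takes over 72 s, if anything falls off the work surface, if the arm or the gripper's body presses on something with over 40 N, if the wrist force passes 120 N, or if a joint passes its speed limit or range.

### The arm

A 6-joint arm with a two-finger parallel gripper is mounted at the origin on the work surface. World frame = base frame: x ahead of the robot, y to its left, z up, the work surface at z = 0. Lengths are in m, angles in degrees, forces in N, time in s.
With the tool pointing down it reaches from about 0.375 to 0.9 m from the base axis. Payload 3.1 kg.
Tool frame: the origin (TCP) lies at the very end of the fingers, on their centre line; the grasp point (between the pads) lies 19 mm behind it; z points along the fingers, x is the direction in which the jaws open and shut, and the axes are right-handed (so a half turn about z gives the same grasp; the last joint's range is limited). The gripper opens to 87 mm and grips with 3 to 60 N. Pads are 19 mm wide; open, the fingers measure 117 mm over their backs; the gripper's body (75 mm by 190 mm) begins 51 mm behind the grasp point.
Start: joints at [60.533, 30.224, 82.088, -0, 67.689, -10.227], TCP at [0.206, 0.59, 0.223] pointing down, gripper open.
Joint ranges: [-176.69, 176.69], [-43.24, 126.21], [12.49, 139.97], [-82, 262], [0, 151.66], [-163.58, 163.58]. Speed limits (degrees/s): [159.86, 159.86, 180, 180, 180, 180].

### API

Orientations are given as a 3x3 rotation matrix whose columns are the frame's x, y, z axes.
In Python, from rig import read_state, capture, bot gives the robot as it stands.
- The arm moves only by the shell command python3 -m crank 'ROWS' [OPENING]. ROWS is JSON, a list of rows, each a list of 2 entries, a list of its own where there are three numbers: the shift along the tool's x, y, z in cm, then the turn, a rotation vector about the tool's x, y, z in rad. In form: [[[dx, dy, dz], [wx, wy, wz]], ...]. A call has 1 to 12 rows; each row shifts and turns the commanded pose from where the row before left it, along the tool's axes as they then stand; what a row does not reach is not made up. A row lasts 1/10 s, in which the tool goes at most 50 mm and 8.59 degrees, less where a joint would pass 70% of its speed; a pose out of reach is approached as far as the arm can. A call with a gripper value outside its range is refused whole. OPENING is the closure, from -1 (fully open) to 1 (shut), set as the call begins (- or left out, the last holds). The fingers move at their own pace and stop on an object; the grip force is fixed at half the most. Time passes only in rows, so rows that do not move let the fingers close. It gives the time, the measured TCP pose, the force and the opening at its end, in the units of the state.
- read_state(): the state, without advancing time (a new reading comes with each control period).
- capture(name): name is "side" or "top"; returns a dict with "pixels" (420x560x3 uint8, red, green, blue), "camera_matrix" (3x3 intrinsics, pixels), "R" (3x3) and "t" (3): a world point X has camera coordinates R X + t. Camera axes: x right, y down, z forward; pixel columns grow to the right and rows downward; lengths in m; the calibration is good to about 2 mm. A picture is of the moment at which its call begins. There is no depth.
- bot.hand_in(): hands the job in, once; it reports no verdict.
The state is a dict: "time_s": time; "joint_positions": joint angles; "qvel": joint speeds; "tau": joint torques, N m; "position": TCP position; "tcp_rot": TCP orientation; "force": force on the tool from outside, world axes, zero at the start; "moment": the same for the moment, N m; "opening": opening from 0.0 (shut) to 1.0 (fully open).
Only numpy, scipy, OpenCV 4.12 (cv2) and the standard library are available. Lean on these libraries where they do the work, as an engineer would, in place of code of your own. Each camera call takes 0.05 s, during which the arm holds its last target.

## Working session

There is one attempt and no reset: what is moved stays moved. The work goes in short steps, Python scripts to look and compute and a shell command to move; the robot and the scene stay as the last step left them, time stands still between calls to the robot, and variables do not carry over. Pictures are saved under pics/ and viewed, and the job is handed in when it is done.

```bash
ls; mkdir -p pics
python3 - <<'E'
from rig import read_state, capture
import cv2,numpy as np
s=read_state();print({k:np.round(v,3).tolist() for k,v in s.items()})
for n in("side","top"):
    c=capture(n);cv2.imwrite(f"pics/{n}0.png",c["pixels"][:,:,::-1]);print(n,c["camera_matrix"],c["R"],c["t"])
E
```

```text
pics
{'time_s': 0.0, 'joint_positions': [60.534, 30.279, 82.158, -0.0, 67.691, -10.228], 'qvel': [-0.077, -0.034, 0.089, 0.048, -0.008, -0.006], 'tau': [-0.001, -44.003, -17.66, 0.063, 0.058, -0.0], 'position': [0.206, 0.589, 0.222], 'tcp_rot': [[0.329, 0.944, -0.001], [0.944, -0.329, -0.002], [-0.002, -0.0, -1.0]], 'force': [0.512, 0.077, -0.1], 'moment': [-0.011, 0.03, -0.056], 'opening': 1.0}
side [[515.3899654    0.         279.01826823]
 [  0.         515.3899654  215.43654874]
 [  0.           0.           1.        ]] [[ 0.99086691 -0.13435416  0.01147718]
 [-0.07089897 -0.59149456 -0.80318586]
 [ 0.11470006  0.79503657 -0.59561796]] [-0.507212    0.0882703   1.07863122]
top [[414.97523125   0.         276.33830697]
 [  0.         414.97523125 217.68932954]
 [  0.           0.           1.        ]] [[ 0.01192465 -0.99989429 -0.00831915]
 [-0.98299123 -0.01019743 -0.18336918]
 [ 0.18326496  0.01036427 -0.98300892]] [-0.03980644  0.51149016  0.98477701]
```

View pics/side0.png

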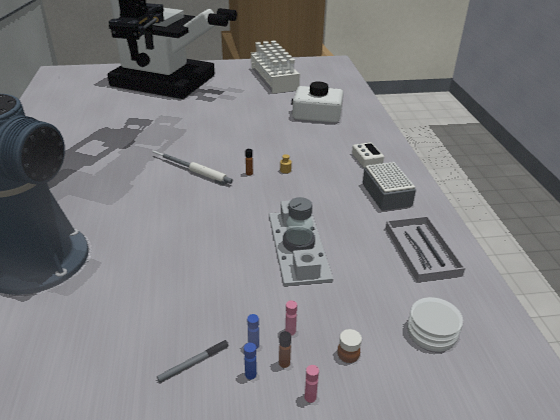

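View pics/top0.png

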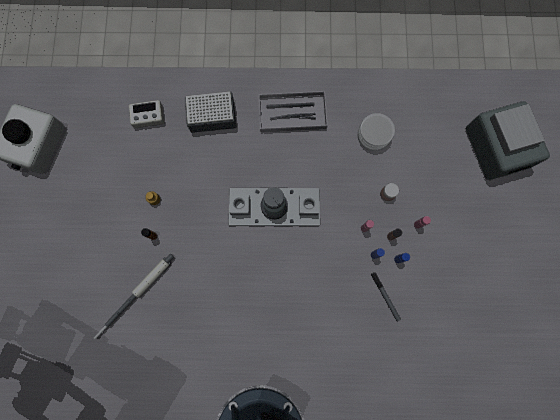

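Both views show the amber vials: one beside the brass weight (side 249,162 / top 148,234), the other among blue and pink vials (side 285,350 / top 395,234). I'll zoom in on both to get accurate pixels.

Run:
```python
import cv2,numpy as np
s=cv2.imread("pics/side0.png");t=cv2.imread("pics/top0.png")
def crop(im,x,y,w,h,k): return cv2.resize(cv2.convertScaleAbs(im[y:y+h,x:x+w],alpha=1.5,beta=10),None,fx=k,fy=k,interpolation=cv2.INTER_CUBIC)
a=np.hstack([crop(t,130,180,50,60,5),crop(t,355,180,80,60,5)])
cv2.imwrite("pics/z1.png",a)
a=np.hstack([crop(s,235,140,60,50,6.6)[:300],crop(s,265,190,70,95,5)[:330,:350]]) if 0 else crop(s,235,140,60,50,8)
cv2.imwrite("pics/z2.png",a)
cv2.imwrite("pics/z3.png",crop(s,235,295,135,110,5))
cv2.imwrite("pics/z4.png",crop(s,260,190,80,100,6))
cv2.imwrite("pics/z5.png",crop(t,222,180,106,52,7))
```

```text
(no output)
```

View pics/z1.png

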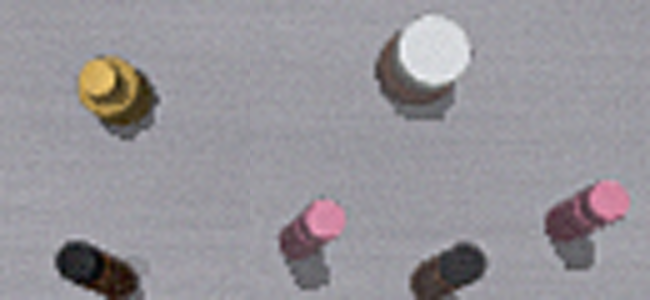

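View pics/z2.png

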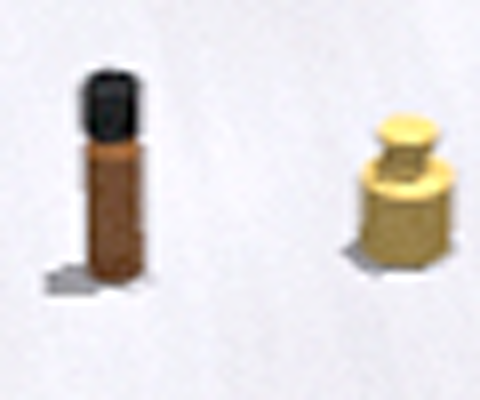

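View pics/z3.png

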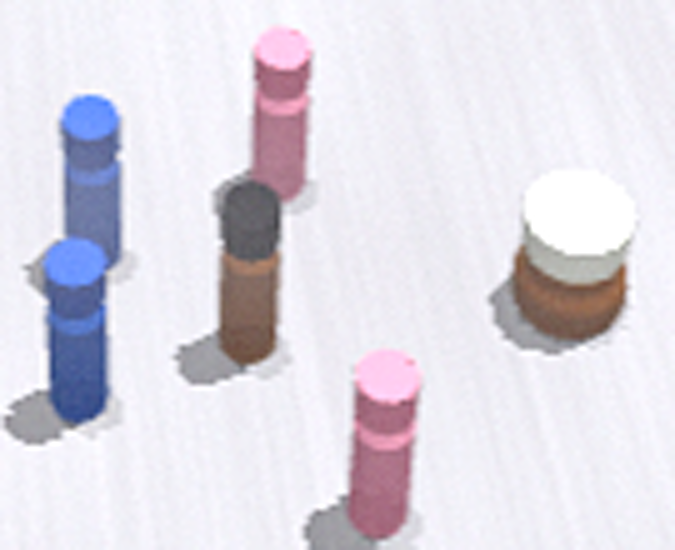

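View pics/z4.png

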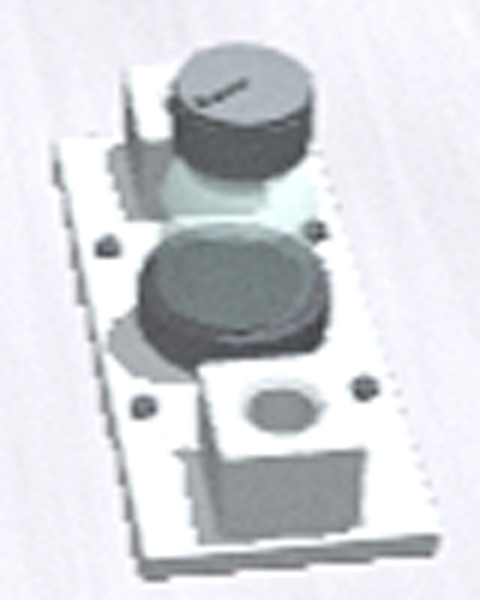

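View pics/z5.png

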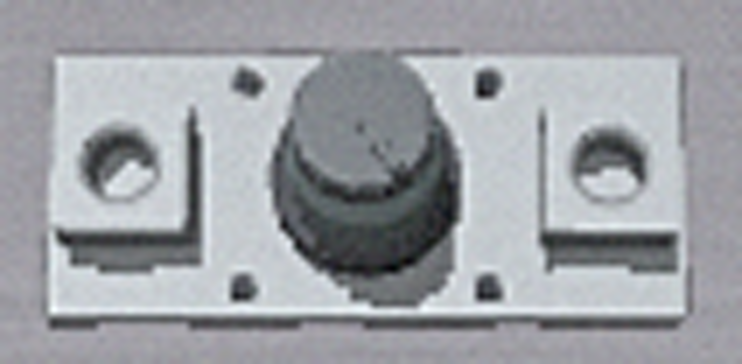

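```bash
cat > h.py <<'E'
import numpy as np
from rig import read_state, capture
import cv2
from scipy.optimize import least_squares
C={n:{k:np.array(v) for k,v in capture(n).items() if k!="pixels"} for n in("side","top")}
def proj(n,X):
    c=C[n];p=c["camera_matrix"]@(c["R"]@np.array(X)+c["t"]);return p[:2]/p[2]
def plane(n,uv,z):
    c=C[n];d=c["R"].T@np.linalg.solve(c["camera_matrix"],[uv[0],uv[1],1]);o=-c["R"].T@c["t"];return o+d*(z-o[2])/d[2]
def tri(us,ut):
    r=least_squares(lambda X:np.r_[proj("side",X)-us,proj("top",X)-ut],[.5,0,.05]);return r.x,r.fun
def z(x,y,ox,oy,k): return np.array([(x+.5)/k-.5+ox,(y+.5)/k-.5+oy])
def crop(n,x,y,w,h,k,name):
    im=capture(n)["pixels"][:,:,::-1][y:y+h,x:x+w]
    cv2.imwrite(name,cv2.resize(cv2.convertScaleAbs(im,alpha=1.5,beta=10),None,fx=k,fy=k,interpolation=cv2.INTER_CUBIC))
E
python3 - <<'E'
from h import *
np.set_printoptions(precision=4,suppress=True)
S={"vA":(z(112,84,235,140,8),z(79,262,130,180,5),.07),"vB":(z(252,201,235,295,5),z(212,264,355,180,5),.07),
"bore-y":(z(283,410,260,190,6),z(609,162,222,180,7),.045),"cap":(z(244,85,260,190,6),z(363,120,222,180,7),.115),
"jar":(z(579,213,235,295,5),z(434-250,49,355,180,5),.045),"wt":(z(407,130,235,140,8),z(98,80,130,180,5),.045)}
for k,(a,b,h) in S.items():
    X,f=tri(a,b);print(k,X,f,plane("side",a,h),plane("top",b,h))
print("bore+y",plane("top",z(119,162,222,180,7),.045))
for n,o,k,pts in (("top",(355,180),5,[(76,220),(358,204)]),):
    pass
print("pinks",plane("top",z(326-250,217,355,180,5),.07),plane("top",z(609-250,202,355,180,5),.07))
print("blues",plane("side",z(90,118,235,295,5),.07),plane("side",z(76,262,235,295,5),.07))
print("pinks side",plane("side",z(282,48,235,295,5),.07),plane("side",z(388,377,235,295,5),.07))
# carrier corners z=.01
for p in ((55,52),(683,58),(686,317),(50,317)): print(plane("top",z(*p,222,180,7),.01))
print("ridge",plane("top",z(360,125,222,180,7),.116),plane("top",z(405,178,222,180,7),.116))
print("ridgeS",plane("side",z(195,103,260,190,6),.116),plane("side",z(247,82,260,190,6),.116))
E
```

```text
vA [0.4701 0.2831 0.0678] [-0.3021  0.0611 -0.0005 -0.2927] [0.4706 0.2793 0.07  ] [0.4691 0.2823 0.07  ]
vB [ 0.4761 -0.3262  0.0675] [-0.3098  0.0624 -0.0011 -0.4718] [ 0.4763 -0.3282  0.07  ] [ 0.4746 -0.3254  0.07  ]
bore-y [ 0.5519 -0.1147  0.0404] [ 0.1393 -0.0338 -0.005   0.1812] [ 0.5505 -0.1199  0.045 ] [ 0.5513 -0.1144  0.045 ]
cap [ 0.5504 -0.0273  0.1111] [-0.1261  0.0315  0.0049 -0.1494] [ 0.5497 -0.0327  0.115 ] [ 0.5492 -0.0274  0.115 ]
jar [ 0.5883 -0.3237  0.0423] [ 0.0415 -0.0111 -0.0029  0.0646] [ 0.5874 -0.3258  0.045 ] [ 0.5878 -0.3229  0.045 ]
wt [0.567  0.2886 0.0414] [-0.1829  0.0451  0.0055 -0.1823] [0.5665 0.2826 0.045 ] [0.5657 0.2874 0.045 ]
bore+y [0.5496 0.0612 0.045 ]
pinks [ 0.4969 -0.2607  0.07  ] [ 0.5057 -0.3977  0.07  ]
blues [ 0.4278 -0.2864  0.07  ] [ 0.4179 -0.3455  0.07  ]
pinks side [ 0.4962 -0.2629  0.07  ] [ 0.5072 -0.4004  0.07  ]
[0.5992 0.09   0.01  ]
[ 0.5992 -0.1445  0.01  ]
[ 0.5013 -0.1449  0.01  ]
[0.4988 0.0886 0.01  ]
ridge [ 0.5472 -0.0264  0.116 ] [ 0.5292 -0.0417  0.116 ]
ridgeS [ 0.5313 -0.0424  0.116 ] [ 0.5507 -0.0324  0.116 ]
```

```bash
cat > plan.py <<'E'
import sys,numpy as np
from rig import read_state
from scipy.spatial.transform import Rotation as R
# usage plan.py x y z yawdeg : turn first (tool axes), then shift (tool axes after turn, cm)
x,y,z,yaw=map(float,sys.argv[1:5]); s=read_state(); Rc=np.array(s["tcp_rot"]); p=np.array(s["position"])
c,d=np.cos(np.radians(yaw)),np.sin(np.radians(yaw)); Rt=np.array([[c,d,0],[d,-c,0],[0,0,-1.]])
print("t",s["time_s"],"pos",p.round(4),"yaw",np.degrees(np.arctan2(Rc[1,0],Rc[0,0])).round(2),"J6",round(s["joint_positions"][5],1),"F",np.round(s["force"],1),"open",round(s["opening"],3))
print("turn",R.from_matrix(Rc.T@Rt).as_rotvec().round(4),"then shift cm",(Rt.T@(np.array([x,y,z])-p)*100).round(2))
E
python3 plan.py .4705 .2815 .16 0
```

```text
t 0.2 pos [0.2057 0.5897 0.2219] yaw 70.76 J6 -10.2 F [0.5 0.7 0.3] open 0.998
turn [6.000e-04 1.300e-03 1.235e+00] then shift cm [26.48 30.82  6.19]
```

```bash
python3 -m crank '[[[0,0,0],[0,0,0.137]],[[0,0,0],[0,0,0.137]],[[0,0,0],[0,0,0.137]],[[0,0,0],[0,0,0.137]],[[0,0,0],[0,0,0.137]],[[0,0,0],[0,0,0.137]],[[0,0,0],[0,0,0.137]],[[0,0,0],[0,0,0.137]],[[0,0,0],[0,0,0.139]]]' -0.15
python3 -m crank '[[[2,2.5,0],[0,0,0]],[[3,3.5,0],[0,0,0]],[[3,3.5,0],[0,0,0]],[[3,3.5,0],[0,0,0]],[[3,3.5,0],[0,0,0]],[[3,3.5,1],[0,0,0]],[[3,3.5,1],[0,0,0]],[[3,3.5,2],[0,0,0]],[[2,2.5,2],[0,0,0]],[[1.5,1.3,0],[0,0,0]],[[0,0,0],[0,0,0]],[[0,0,0],[0,0,0]]]'
python3 plan.py .4705 .2815 .037 0
python3 - <<'E'
from h import *
im=capture("top")["pixels"][:,:,::-1];cv2.imwrite("pics/t1.png",im)
crop("side",180,60,160,130,4,"pics/s1.png")
E
```

```text
time_s: 1.1
position: [0.2058, 0.5899, 0.2222]
tcp_rot: [[1.0, -0.006, -0.0], [-0.006, -1.0, -0.001], [-0.0, 0.001, -1.0]]
force: [0.1, 0.3, 1.2]
opening: 0.58
time_s: 2.3
position: [0.4706, 0.2823, 0.1626]
tcp_rot: [[1.0, -0.001, -0.001], [-0.001, -1.0, 0.0], [-0.001, -0.0, -1.0]]
force: [0.7, 0.0, 0.7]
opening: 0.574
t 2.3 pos [0.4706 0.2823 0.1626] yaw -0.07 J6 19.3 F [0.7 0.  0.7] open 0.574
turn [-0.0003  0.0006 -0.0011] then shift cm [-1.000e-02  8.000e-02  1.256e+01]
```

View pics/s1.png

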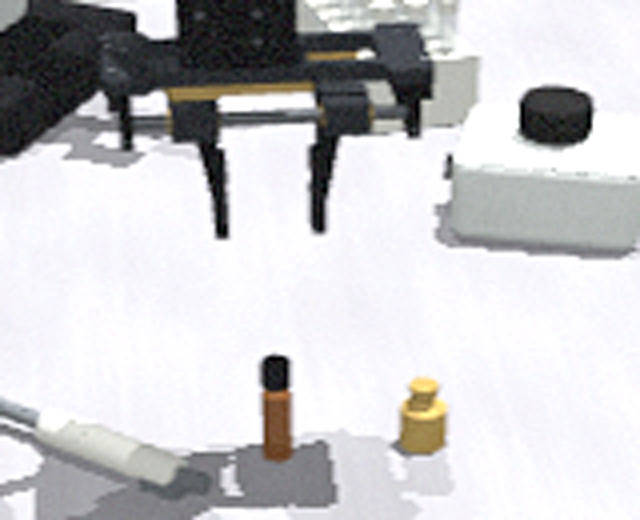

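View pics/t1.png

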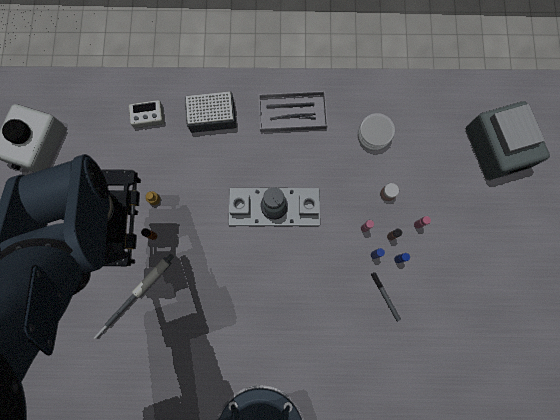

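Fingers straddle the vial (crop: tips 222,236 and 319,232; vial top 275,362). Comparing the known TCP to the side image shows the camera bias.

```bash
python3 - <<'E'
from h import *
s=read_state();print(proj("side",s["position"]),z(270.5,234,180,60,4))
print(plane("side",z(270.5,234,180,60,4),s["position"][2]))
E
python3 -m crank '[[[0,0.1,1.5],[0,0,0]],[[0,0,2],[0,0,0]],[[0,0,2],[0,0,0]],[[0,0,2],[0,0,0]],[[0,0,2],[0,0,0]],[[0,0,1.5],[0,0,0]],[[0,0,1],[0,0,0]],[[0,0,0.5],[0,0,0]],[[0,0,0],[0,0,0]]]'
python3 -m crank '[[[0,0,0],[0,0,0]],[[0,0,0],[0,0,0]],[[0,0,0],[0,0,0]],[[0,0,0],[0,0,0]],[[0,0,0],[0,0,0]],[[0,0,0],[0,0,0]],[[0,0,0],[0,0,0]]]' 1
python3 plan.py .4705 .2815 .037 0
python3 - <<'E'
from h import *
crop("side",180,60,160,130,4,"pics/s2.png")
E
```

```text
[247.28563754 115.89000329] [247.25  118.125]
[0.46892976 0.2709199  0.1630083 ]
time_s: 3.5
position: [0.4705, 0.2814, 0.0374]
tcp_rot: [[1.0, 0.0, -0.001], [0.0, -1.0, -0.0], [-0.001, 0.0, -1.0]]
force: [0.3, -0.3, 0.7]
opening: 0.572
time_s: 4.2
position: [0.4709, 0.2813, 0.0379]
tcp_rot: [[1.0, -0.0, 0.0], [-0.0, -1.0, 0.0], [0.0, -0.0, -1.0]]
force: [-0.4, -0.5, 1.7]
opening: 0.216
t 4.2 pos [0.4709 0.2813 0.0379] yaw -0.0 J6 19.2 F [-0.4 -0.5  1.7] open 0.216
turn [-0.0002 -0.0004 -0.0001] then shift cm [-0.04 -0.02  0.09]
```

View pics/s2.png

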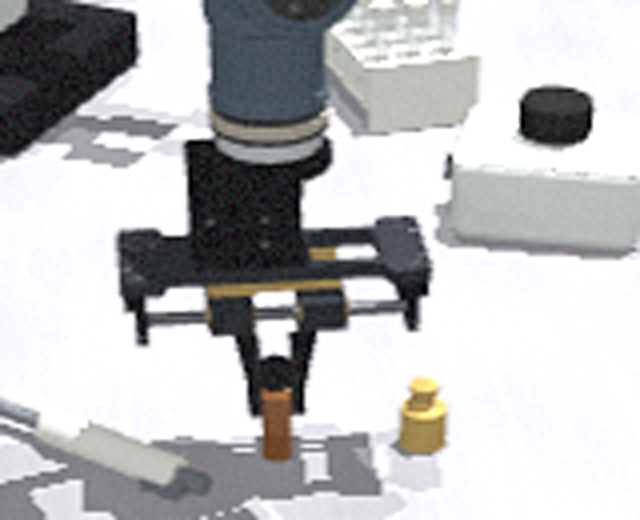

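```bash
python3 -m crank '[[[0,0,-1],[0,0,0]],[[0,0,-2],[0,0,0]],[[0,0,-2.5],[0,0,0]],[[0,0,-2.5],[0,0,0]],[[0.5,1.5,-1],[0,0,0]],[[1,3,0],[0,0,0]],[[1.5,3.5,0],[0,0,0]],[[1.5,3.5,0],[0,0,0]],[[1.5,3.5,0],[0,0,0]],[[1,3.5,0],[0,0,0]],[[0.5,2.5,0],[0,0,0]],[[0.5,1,0],[0,0,0]]]'
python3 -m crank '[[[0,0,0],[0,0,0]],[[0,0,0],[0,0,0]]]'
python3 plan.py .5515 .061 .10 0
python3 - <<'E'
from h import *
crop("side",230,120,120,110,5,"pics/s3.png")
crop("top",200,170,100,60,7,"pics/t3.png")
E
```

```text
time_s: 5.55
position: [0.5507, 0.0579, 0.1272]
tcp_rot: [[1.0, -0.003, -0.001], [-0.003, -1.0, -0.001], [-0.001, 0.001, -1.0]]
force: [0.6, -0.3, -0.4]
opening: 0.223
time_s: 5.75
position: [0.5501, 0.0617, 0.1274]
tcp_rot: [[1.0, -0.0, -0.001], [-0.0, -1.0, 0.001], [-0.001, -0.001, -1.0]]
force: [0.1, 0.4, -0.7]
opening: 0.216
t 5.75 pos [0.5501 0.0617 0.1274] yaw -0.02 J6 -5.2 F [ 0.1  0.4 -0.7] open 0.216
turn [-0.0006  0.0012 -0.0003] then shift cm [0.14 0.07 2.74]
```

View pics/s3.png

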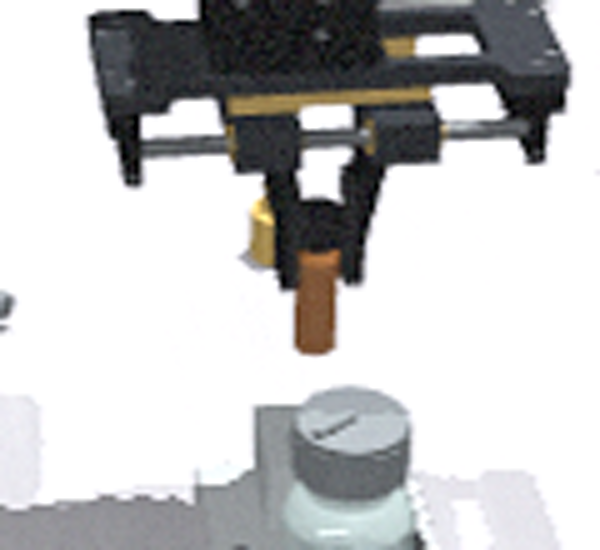

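View pics/t3.png

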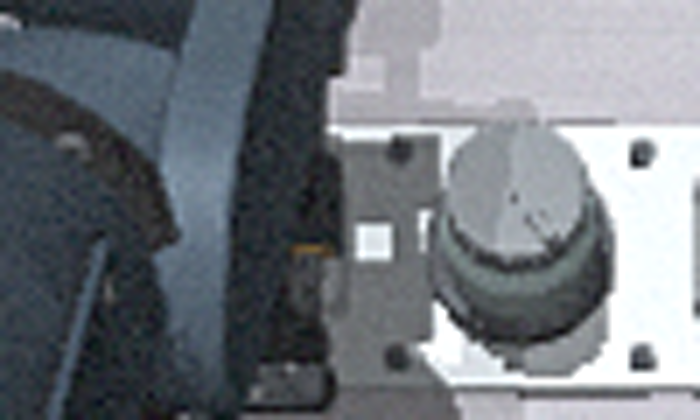

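Run:
```python
from h import *
s=read_state();p=np.array(s["position"]);zb=p[2]-.0379
def low(n,x,y,zb,r):
    a=np.linspace(0,6.28,400);q=np.array([proj(n,[x+r*np.cos(t),y+r*np.sin(t),zb]) for t in a]);i=q[:,1].argmax();return q[i].round(2),q[:,0].min().round(1),q[:,0].max().round(1)
print("pred vial bottom",low("side",*p[:2],zb,.01),"seen",z(315,353,230,120,5),"x",z(295,0,230,120,5),z(337,0,230,120,5))
print("cap pred (.5515,-.027)",low("side",.5515,-.027,.087,.0245),"seen bottom", z(350,500,230,120,5), "x",z(292,0,230,120,5),z(411,0,230,120,5))
a=np.linspace(0,6.28,400);q=np.array([proj("side",[.5515+.0245*np.cos(t),-.027+.0245*np.sin(t),.114]) for t in a])
print("captop rng",q.min(0),q.max(0),"seen top",z(350,386,230,120,5))
print("dpix/dy",proj("side",[.55,.07,.09])-proj("side",[.55,.06,.09]))
```

```text
pred vial bottom (array([293.17, 190.92]), np.float64(288.5), np.float64(297.5)) seen [292.6 190.2] x [288.6 119.6] [297.  119.6]
cap pred (.5515,-.027) (array([300.8 , 220.28]), np.float64(288.4), np.float64(312.0)) seen bottom [299.6 219.6] x [288.  119.6] [311.8 119.6]
captop rng [288.65944074 195.71951236] [312.66256668 209.53438299] seen top [299.6 196.8]
dpix/dy [-0.70235895 -2.48080904]
```

```bash
python3 -m crank '[[[0.05,0.05,1.5],[0,0,0]],[[0,0,1.5],[0,0,0]],[[0,0,0.8],[0,0,0]],[[0,0,0],[0,0,0]],[[0,0,0],[0,0,0]]]'
python3 -m crank '[[[0,0,0.5],[0,0,0]],[[0,0,0.4],[0,0,0]],[[0,0,0],[0,0,0]],[[0,0,0],[0,0,0]]]'
python3 plan.py .5505 .061 .053 0
python3 - <<'E'
from h import *
crop("side",230,120,120,110,5,"pics/s4.png")
E
```

```text
time_s: 6.55
position: [0.5514, 0.061, 0.0898]
tcp_rot: [[1.0, 0.0, 0.0], [0.0, -1.0, 0.0], [0.0, -0.0, -1.0]]
force: [-0.3, -0.3, -0.2]
opening: 0.221
time_s: 6.95
position: [0.5513, 0.0604, 0.0806]
tcp_rot: [[1.0, 0.0, -0.0], [0.0, -1.0, -0.0], [-0.0, 0.0, -1.0]]
force: [-0.5, -0.3, -0.0]
opening: 0.22
t 6.95 pos [0.5513 0.0604 0.0806] yaw 0.01 J6 -5.3 F [-0.5 -0.3 -0. ] open 0.22
turn [0.0005 0.     0.0001] then shift cm [-0.08 -0.06  2.76]
```

View pics/s4.png

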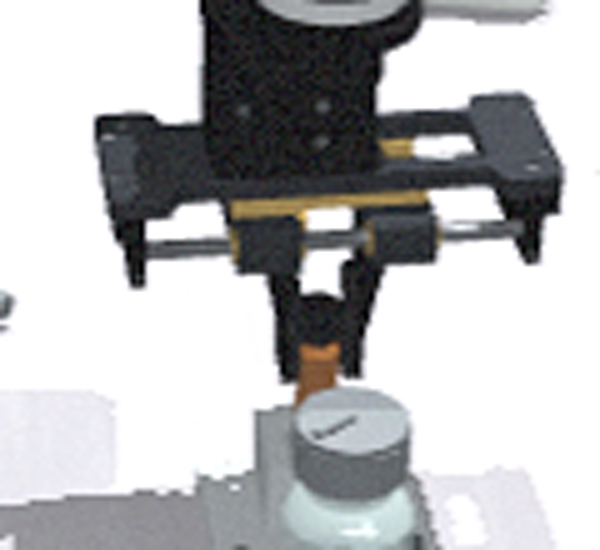

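```bash
python3 -m crank '[[[-0.03,0,0.3],[0,0,0]],[[0,0,0.3],[0,0,0]],[[0,0,0],[0,0,0]]]'
python3 -m crank '[[[0,0,0.3],[0,0,0]],[[0,0,0.3],[0,0,0]],[[0,0,0],[0,0,0]]]'
```

```text
time_s: 7.4
position: [0.5506, 0.0607, 0.0741]
tcp_rot: [[1.0, 0.0, -0.001], [0.0, -1.0, -0.0], [-0.001, 0.0, -1.0]]
force: [0.0, -2.3, -1.5]
opening: 0.219
time_s: 7.7
position: [0.5507, 0.0607, 0.0681]
tcp_rot: [[1.0, 0.0, -0.001], [0.0, -1.0, -0.0], [-0.001, 0.0, -1.0]]
force: [-0.4, -2.6, -1.0]
opening: 0.219
```

```bash
python3 -m crank '[[[0,0.12,0],[0,0,0]],[[0,0,0.4],[0,0,0]],[[0,0,0.3],[0,0,0]],[[0,0,0],[0,0,0]]]'
python3 -m crank '[[[0,0,0.3],[0,0,0]],[[0,0,0.2],[0,0,0]],[[0,0,0],[0,0,0]]]'
```

```text
time_s: 8.1
position: [0.5509, 0.0599, 0.0612]
tcp_rot: [[1.0, -0.0, -0.0], [-0.0, -1.0, 0.0], [-0.0, -0.0, -1.0]]
force: [-0.2, -0.4, -0.9]
opening: 0.217
time_s: 8.4
position: [0.5508, 0.0597, 0.0563]
tcp_rot: [[1.0, 0.0, -0.0], [0.0, -1.0, 0.0], [-0.0, -0.0, -1.0]]
force: [-0.3, 0.4, 0.6]
opening: 0.219
```

```bash
python3 -m crank '[[[0,0,0.2],[0,0,0]],[[0,0,0.08],[0,0,0]],[[0,0,0],[0,0,0]]]'
python3 -m crank '[[[0,0,0],[0,0,0]],[[0,0,0],[0,0,0]],[[0,0,0],[0,0,0]],[[0,0,0],[0,0,0]]]' -0.05
python3 -m crank '[[[0,0,-1],[0,0,0]],[[0,0,-2],[0,0,0]],[[0,0,-2.5],[0,0,0]],[[0,0,-2.5],[0,0,0]],[[0,0,-2],[0,0,0]],[[0,0,0],[0,0,0]]]'
python3 plan.py .4765 -.3262 .15 0
python3 - <<'E'
from h import *
crop("side",230,120,120,110,5,"pics/s5.png")
crop("top",200,170,100,60,7,"pics/t5.png")
E
```

```text
time_s: 8.7
position: [0.5509, 0.0596, 0.0537]
tcp_rot: [[1.0, -0.0, -0.0], [-0.0, -1.0, 0.0], [-0.0, -0.0, -1.0]]
force: [-0.1, 0.1, -0.8]
opening: 0.219
time_s: 9.1
position: [0.551, 0.0596, 0.0539]
tcp_rot: [[1.0, 0.0, 0.0], [0.0, -1.0, -0.0], [0.0, 0.0, -1.0]]
force: [-0.2, -0.6, -0.6]
opening: 0.48
time_s: 9.7
position: [0.5532, 0.0595, 0.1573]
tcp_rot: [[1.0, 0.0, 0.007], [0.0, -1.0, -0.001], [0.007, 0.001, -1.0]]
force: [0.4, -0.3, 0.1]
opening: 0.526
t 9.7 pos [0.5532 0.0595 0.1573] yaw 0.01 J6 -5.4 F [ 0.4 -0.3  0.1] open 0.526
turn [ 0.0007 -0.0074  0.0002] then shift cm [-7.67 38.57  0.73]
```

View pics/s5.png

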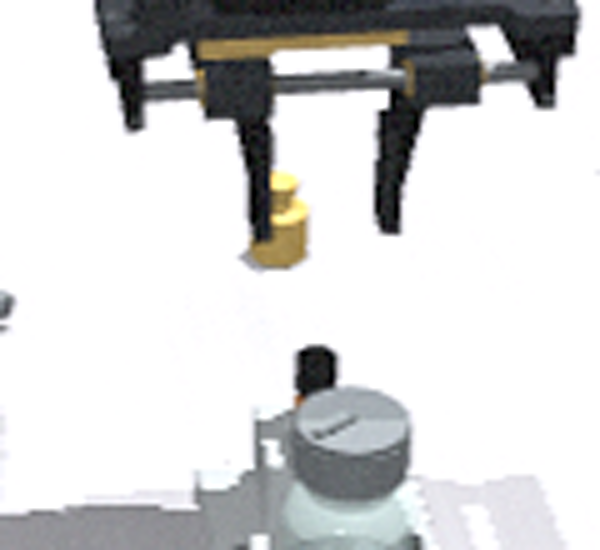

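```bash
python3 -m crank '[[[-0.5,2,0],[0,0,0]],[[-0.6,3,0],[0,0,0]],[[-0.7,4,0],[0,0,0]],[[-0.8,4,0],[0,0,0]],[[-0.8,4,0],[0,0,0]],[[-0.8,4,0],[0,0,0]],[[-0.8,4,0],[0,0,0]],[[-0.8,4,0],[0,0,0]],[[-0.7,4,0],[0,0,0]],[[-0.6,3,0],[0,0,0]],[[-0.5,2.5,0],[0,0,0]],[[0,0,0],[0,0,0]]]'
python3 -m crank '[[[0,0,0],[0,0,0]]]'
python3 plan.py .4765 -.3262 .037 0
python3 - <<'E'
from h import *
crop("side",230,200,140,200,3,"pics/s6.png")
crop("top",330,170,120,100,5,"pics/t6.png")
E
```

```text
time_s: 11.1
position: [0.4741, -0.3288, 0.1525]
tcp_rot: [[1.0, -0.004, -0.001], [-0.004, -1.0, -0.001], [-0.001, 0.001, -1.0]]
force: [-0.1, 0.1, -0.1]
opening: 0.529
time_s: 11.2
position: [0.474, -0.325, 0.1525]
tcp_rot: [[1.0, -0.002, -0.002], [-0.002, -1.0, 0.003], [-0.002, -0.003, -1.0]]
force: [0.6, -0.2, -0.4]
opening: 0.524
t 11.2 pos [ 0.474  -0.325   0.1525] yaw -0.09 J6 -45.5 F [ 0.6 -0.2 -0.4] open 0.524
turn [-0.0027  0.002  -0.0016] then shift cm [ 0.25  0.12 11.55]
```

View pics/s6.png

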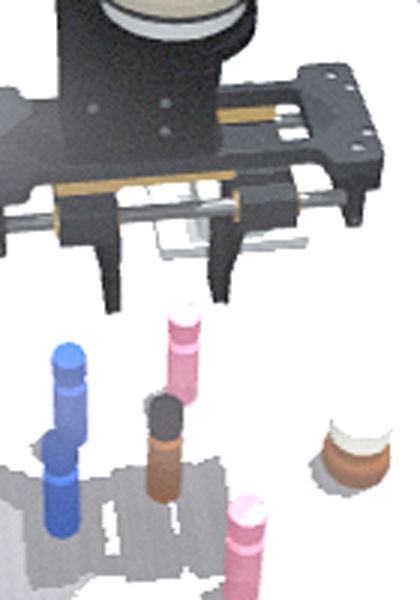

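View pics/t6.png

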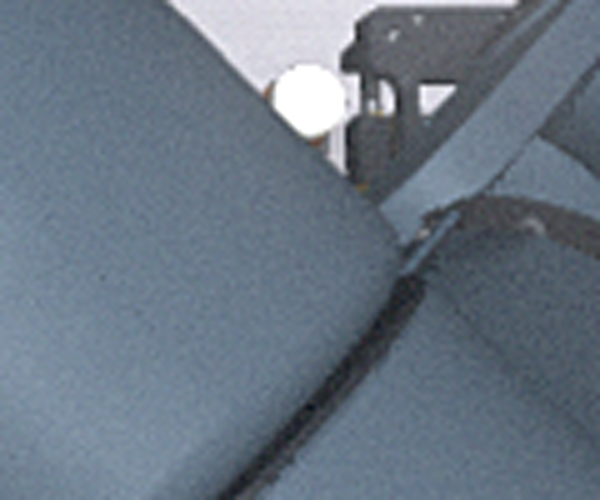

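Scene is undisturbed; the fingers are above the amber vial (side crop 165,410). Descending.

```bash
python3 -m crank '[[[0.2,0.1,1.5],[0,0,0]],[[0,0,2],[0,0,0]],[[0,0,2],[0,0,0]],[[0,0,2],[0,0,0]],[[0,0,1.5],[0,0,0]],[[0,0,1.5],[0,0,0]],[[0,0,0.7],[0,0,0]],[[0,0,0.3],[0,0,0]],[[0,0,0],[0,0,0]]]'
python3 -m crank '[[[0,0,0],[0,0,0]],[[0,0,0],[0,0,0]],[[0,0,0],[0,0,0]],[[0,0,0],[0,0,0]],[[0,0,0],[0,0,0]],[[0,0,0],[0,0,0]]]' 1
python3 - <<'E'
from h import *
crop("side",230,250,140,140,4,"pics/s7.png")
E
```

```text
time_s: 12.3
position: [0.477, -0.3261, 0.0384]
tcp_rot: [[1.0, 0.0, -0.0], [0.0, -1.0, 0.0], [-0.0, -0.0, -1.0]]
force: [0.9, 0.2, 0.1]
opening: 0.524
time_s: 12.9
position: [0.4771, -0.3267, 0.0392]
tcp_rot: [[1.0, -0.0, 0.001], [-0.0, -1.0, -0.001], [0.001, 0.001, -1.0]]
force: [-0.3, -0.0, 2.0]
opening: 0.22
```

View pics/s7.png

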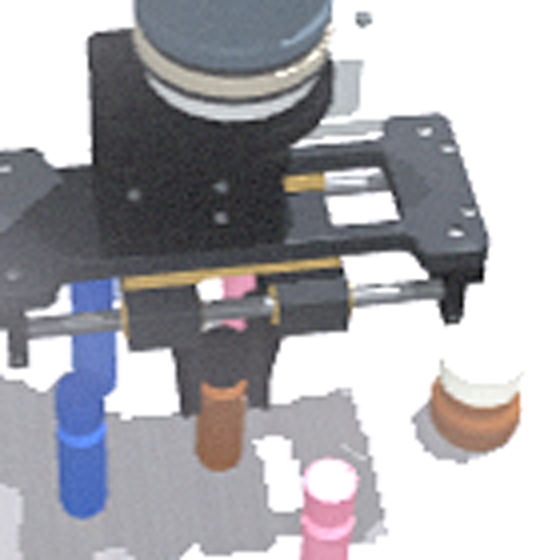

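```bash
python3 -m crank '[[[0,0,-1],[0,0,0]],[[0,0,-2],[0,0,0]],[[0,0,-2.5],[0,0,0]],[[0,0,-2.3],[0,0,0]],[[0.5,-1.5,-1],[0,0,0]],[[1,-3,0],[0,0,0]],[[1.5,-3.5,0],[0,0,0]],[[1.5,-3.5,0],[0,0,0]],[[1.3,-3.5,0],[0,0,0]],[[1,-3,0],[0,0,0]],[[0.5,-2,0],[0,0,0]],[[0.2,-1,0],[0,0,0]]]'
python3 -m crank '[[[0,0,0],[0,0,0]],[[0,0,0],[0,0,0]]]'
python3 plan.py .552 -.116 .095 0
python3 - <<'E'
from h import *
crop("side",240,150,120,140,4,"pics/s8.png")
crop("top",222,170,106,70,7,"pics/t8.png")
E
```

```text
time_s: 14.25
position: [0.5515, -0.1131, 0.1264]
tcp_rot: [[1.0, 0.003, -0.002], [0.003, -1.0, 0.001], [-0.002, -0.001, -1.0]]
force: [0.2, 0.7, -0.2]
opening: 0.221
time_s: 14.45
position: [0.5517, -0.1166, 0.1267]
tcp_rot: [[1.0, 0.0, -0.0], [0.0, -1.0, -0.0], [-0.0, 0.0, -1.0]]
force: [-0.1, -1.2, 0.0]
opening: 0.221
t 14.45 pos [ 0.5517 -0.1166  0.1267] yaw 0.02 J6 -23.3 F [-0.1 -1.2  0. ] open 0.221
turn [0.0002 0.0005 0.0003] then shift cm [ 0.03 -0.06  3.17]
```

View pics/s8.png

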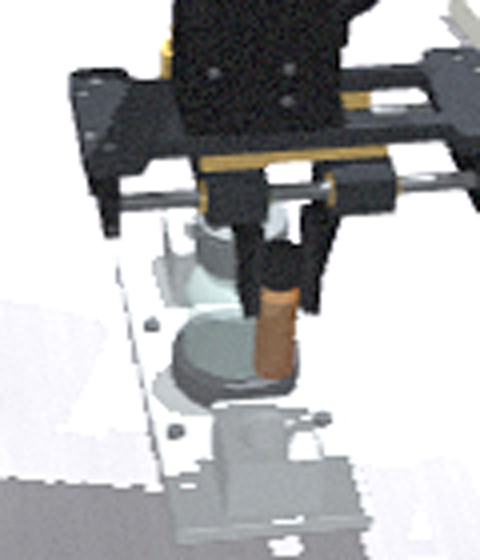

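View pics/t8.png

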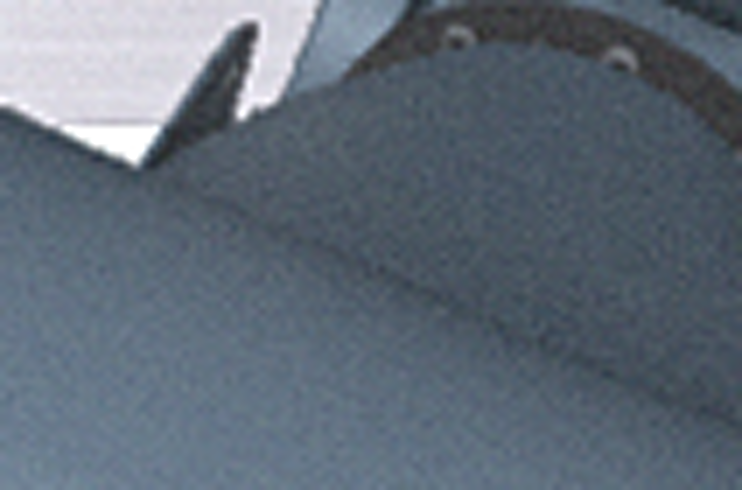

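```bash
python3 - <<'E'
from h import *
p=np.array(read_state()["position"]);zb=p[2]-.0386
a=np.linspace(0,6.28,400);q=np.array([proj("side",[p[0]+.01*np.cos(t),p[1]+.01*np.sin(t),zb]) for t in a])
print(q.min(0),q.max(0),"seen x",z(255,0,240,150,4)[0],z(297,0,240,150,4)[0],"low",z(0,379,240,150,4)[1])
print(proj("side",[.552,-.116,.045]),"seen",z(283,410,260,190,6))
E
python3 -m crank '[[[0,-0.05,1.5],[0,0,0]],[[0,0,1.5],[0,0,0]],[[0,0,0.7],[0,0,0]],[[0,0,0],[0,0,0]],[[0,0,0],[0,0,0]]]'
```

```text
[302.99394676 236.86006814] [313.34846239 243.42314749] seen x 303.375 313.875 low 244.375
[307.15691392 256.55215728] seen [306.75       257.91666667]
time_s: 15.25
position: [0.5521, -0.1162, 0.09]
tcp_rot: [[1.0, -0.0, 0.0], [-0.0, -1.0, -0.0], [0.0, 0.0, -1.0]]
force: [-1.0, 0.4, -0.6]
opening: 0.22
```

```bash
python3 -m crank '[[[-0.08,0,0.5],[0,0,0]],[[0,0,0.4],[0,0,0]],[[0,0,0],[0,0,0]],[[0,0,0],[0,0,0]]]'
python3 -m crank '[[[0,0,0.3],[0,0,0]],[[0,0,0.3],[0,0,0]],[[0,0,0],[0,0,0]]]'
```

```text
time_s: 15.65
position: [0.5511, -0.1159, 0.0808]
tcp_rot: [[1.0, 0.0, -0.0], [0.0, -1.0, 0.0], [-0.0, -0.0, -1.0]]
force: [-0.2, 0.2, 0.1]
opening: 0.219
time_s: 15.95
position: [0.5508, -0.1158, 0.0744]
tcp_rot: [[1.0, -0.0, -0.001], [-0.0, -1.0, 0.0], [-0.001, -0.0, -1.0]]
force: [0.5, -0.3, -0.3]
opening: 0.222
```

```bash
python3 -m crank '[[[0,0,0.4],[0,0,0]],[[0,0,0.4],[0,0,0]],[[0,0,0.3],[0,0,0]],[[0,0,0],[0,0,0]]]'
python3 -m crank '[[[0,0,0.4],[0,0,0]],[[0,0,0.3],[0,0,0]],[[0,0,0],[0,0,0]]]'
```

```text
time_s: 16.35
position: [0.5508, -0.1158, 0.0632]
tcp_rot: [[1.0, -0.0, -0.001], [-0.0, -1.0, 0.001], [-0.001, -0.001, -1.0]]
force: [0.8, -0.2, -0.0]
opening: 0.218
time_s: 16.65
position: [0.5509, -0.1158, 0.0564]
tcp_rot: [[1.0, 0.0, -0.001], [0.0, -1.0, 0.0], [-0.001, -0.0, -1.0]]
force: [0.5, 0.4, -0.5]
opening: 0.217
```

```bash
python3 -m crank '[[[0,0,0.2],[0,0,0]],[[0,0,0.06],[0,0,0]],[[0,0,0],[0,0,0]]]'
python3 -m crank '[[[0,0,0],[0,0,0]],[[0,0,0],[0,0,0]],[[0,0,0],[0,0,0]],[[0,0,0],[0,0,0]]]' -0.05
python3 -m crank '[[[0,0,-1],[0,0,0]],[[0,0,-2],[0,0,0]],[[0,0,-2.5],[0,0,0]],[[0,0,-2.5],[0,0,0]],[[0,0,-2.5],[0,0,0]],[[0,-1,0],[0,0,0]],[[0,-3,0],[0,0,0]],[[0,-3,0],[0,0,0]],[[0,-1.8,0],[0,0,0]],[[0,0,0],[0,0,0]]]'
python3 plan.py .551 -.0275 .08 110
python3 - <<'E'
from h import *
crop("side",240,150,120,140,4,"pics/s9.png")
E
```

```text
time_s: 16.95
position: [0.5512, -0.116, 0.0543]
tcp_rot: [[1.0, 0.0, 0.0], [0.0, -1.0, -0.0], [0.0, 0.0, -1.0]]
force: [0.5, 0.5, -1.4]
opening: 0.219
time_s: 17.35
position: [0.5512, -0.1159, 0.0543]
tcp_rot: [[1.0, -0.0, 0.0], [-0.0, -1.0, -0.0], [0.0, 0.0, -1.0]]
force: [-0.0, 0.1, 0.5]
opening: 0.481
time_s: 18.35
position: [0.5499, -0.0251, 0.1587]
tcp_rot: [[1.0, 0.003, -0.002], [0.003, -1.0, 0.001], [-0.002, -0.001, -1.0]]
force: [-1.3, 0.3, 0.8]
opening: 0.528
t 18.35 pos [ 0.5499 -0.0251  0.1587] yaw 0.19 J6 -14.5 F [-1.3  0.3  0.8] open 0.528
turn [-2.9000e-03  3.0000e-04 -1.9165e+00] then shift cm [-0.26  0.03  7.87]
```

View pics/s9.png

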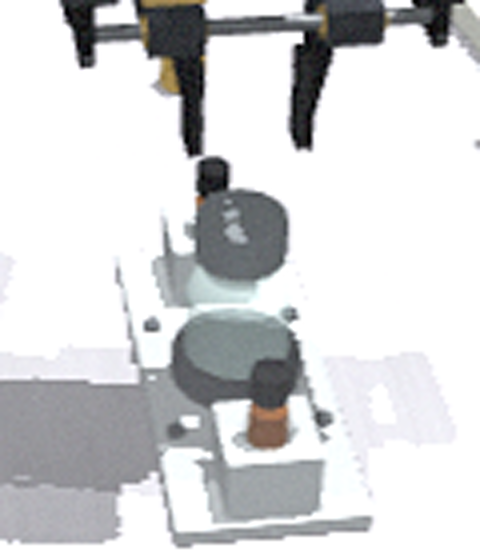

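Both vials stand seated (crop: 268,420 and 212,175). Rotate and open for the cap.

```bash
python3 -m crank '[[[0,0,0],[0,0,-0.149]],[[0,0,0],[0,0,-0.149]],[[0,0,0],[0,0,-0.149]],[[0,0,0],[0,0,-0.149]],[[0,0,0],[0,0,-0.149]],[[0,0,0],[0,0,-0.149]],[[0,0,0],[0,0,-0.149]],[[0,0,0],[0,0,-0.149]],[[0,0,0],[0,0,-0.149]],[[0,0,0],[0,0,-0.149]],[[0,0,0],[0,0,-0.149]],[[0,0,0],[0,0,-0.149]]]' -1
python3 -m crank '[[[0,0,0],[0,0,-0.128]],[[0,0,0],[0,0,0]],[[0,0,0],[0,0,0]]]'
python3 plan.py .551 -.0275 .083 110
```

```text
time_s: 19.7
position: [0.5512, -0.0293, 0.1591]
tcp_rot: [[-0.22, 0.976, -0.0], [0.976, 0.22, -0.0], [-0.0, -0.0, -1.0]]
force: [0.3, -0.0, -0.0]
opening: 0.998
time_s: 20.0
position: [0.5512, -0.0288, 0.1591]
tcp_rot: [[-0.335, 0.942, -0.0], [0.942, 0.335, -0.0], [-0.0, -0.0, -1.0]]
force: [0.4, 0.1, 0.1]
opening: 0.997
t 20.0 pos [ 0.5512 -0.0288  0.1591] yaw 109.55 J6 -124.1 F [0.4 0.1 0.1] open 0.997
turn [-0.0001  0.     -0.0079] then shift cm [0.13 0.03 7.61]
```

```bash
python3 -m crank '[[[0.08,0,1],[0,0,0]],[[0,0,1.5],[0,0,0]],[[0,0,1.5],[0,0,0]],[[0,0,1.5],[0,0,0]],[[0,0,1],[0,0,0]],[[0,0,0.7],[0,0,0]],[[0,0,0],[0,0,0]]]'
python3 - <<'E'
from h import *
crop("side",240,120,120,120,4,"pics/s10.png")
E
```

```text
time_s: 20.7
position: [0.5502, -0.0271, 0.0862]
tcp_rot: [[-0.338, 0.941, -0.002], [0.941, 0.338, 0.001], [0.001, -0.002, -1.0]]
force: [0.2, -0.9, -0.0]
opening: 0.997
```

View pics/s10.png

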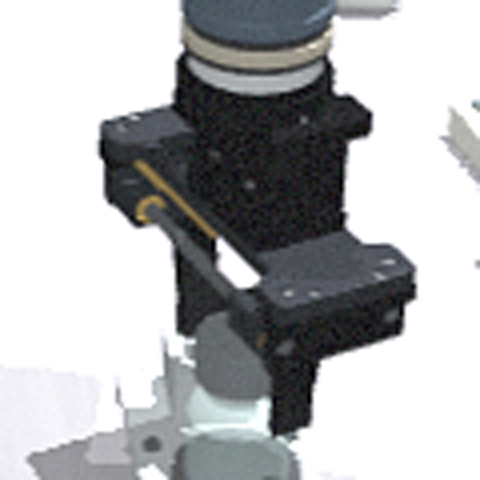

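Fingers straddle the cap (crop 235,360). Closing.

```bash
python3 -m crank '[[[0,0,0],[0,0,0]],[[0,0,0],[0,0,0]],[[0,0,0],[0,0,0]],[[0,0,0],[0,0,0]],[[0,0,0],[0,0,0]],[[0,0,0],[0,0,0]],[[0,0,0],[0,0,0]]]' 1
python3 - <<'E'
from h import *
s=read_state();print(np.round(s["moment"],3),s["joint_positions"][5],np.round(s["force"],1))
E
```

```text
time_s: 21.55
position: [0.5506, -0.0266, 0.0873]
tcp_rot: [[-0.338, 0.941, -0.001], [0.941, 0.338, 0.001], [0.001, -0.0, -1.0]]
force: [-0.6, 1.9, 1.1]
opening: 0.545
[ 0.669  0.038 -0.042] -124.20539068820977 [0.1 3.6 0.7]
```

```bash
cat > st.py <<'E'
from rig import read_state
import numpy as np
s=read_state();R=np.array(s["tcp_rot"]);print(round(s["time_s"],2),"pos",np.round(s["position"],4),"yaw",np.degrees(np.arctan2(R[1,0],R[0,0])).round(2),"J6",round(s["joint_positions"][5],2),"F",np.round(s["force"],1),"M",np.round(s["moment"],3),"tau6",round(s["tau"][5],3),"open",round(s["opening"],3))
E
python3 -m crank '[[[0.04,0,0.006],[0,0,0.06]],[[0,0,0.007],[0,0,0.1]],[[0,0,0.007],[0,0,0.1]],[[0,0,0.007],[0,0,0.1]],[[0,0,0.007],[0,0,0.1]],[[0,0,0.007],[0,0,0.1]]]'; python3 st.py
python3 -m crank '[[[0,0,0.007],[0,0,0.1]],[[0,0,0.007],[0,0,0.1]],[[0,0,0.007],[0,0,0.1]],[[0,0,0.007],[0,0,0.1]],[[0,0,0.007],[0,0,0.1]],[[0,0,0.007],[0,0,0.1]],[[0,0,0.007],[0,0,0.1]]]'; python3 st.py
python3 -m crank '[[[0,0,0.007],[0,0,0.1]],[[0,0,0.007],[0,0,0.1]],[[0,0,0.007],[0,0,0.1]],[[0,0,0],[0,0,0]],[[0,0,0],[0,0,0]]]'; python3 st.py
```

```text
time_s: 22.25
position: [0.5506, -0.0264, 0.0869]
tcp_rot: [[0.217, 0.976, -0.0], [0.976, -0.217, 0.0], [0.0, -0.0, -1.0]]
force: [-0.6, 3.2, 1.8]
opening: 0.547
22.25 pos [ 0.5506 -0.0264  0.0869] yaw 77.48 J6 -91.87 F [-0.6  3.2  1.8] M [0.512 0.037 0.038] tau6 -0.589 open 0.547
time_s: 22.95
position: [0.5507, -0.0263, 0.0865]
tcp_rot: [[0.795, 0.607, -0.0], [0.607, -0.795, 0.001], [0.0, -0.0, -1.0]]
force: [-0.9, 2.6, 1.0]
opening: 0.546
22.95 pos [ 0.5507 -0.0263  0.0865] yaw 37.37 J6 -51.77 F [-0.9  2.6  1. ] M [0.488 0.05  0.062] tau6 -0.59 open 0.546
time_s: 23.45
position: [0.5507, -0.0264, 0.0863]
tcp_rot: [[0.937, 0.35, 0.0], [0.35, -0.937, 0.001], [0.0, -0.001, -1.0]]
force: [-0.2, 5.7, 1.9]
opening: 0.545
23.45 pos [ 0.5507 -0.0264  0.0863] yaw 20.49 J6 -34.91 F [-0.2  5.7  1.9] M [ 0.643  0.077 -0.1  ] tau6 -0.041 open 0.545
```

```bash
python3 -m crank '[[[0.03,-0.08,0],[0,0,0]],[[0,0,0.006],[0,0,0.1]],[[0,0,0.006],[0,0,0.1]],[[0,0,0.006],[0,0,0.1]],[[0,0,0.006],[0,0,0.1]]]'; python3 st.py
python3 -m crank '[[[0,0,0.006],[0,0,0.1]],[[0,0,0.006],[0,0,0.1]]]'; python3 st.py
python3 -m crank '[[[0,0,0.006],[0,0,0.1]],[[0,0,0.006],[0,0,0.1]]]'; python3 st.py
```

```text
time_s: 23.95
position: [0.5508, -0.0263, 0.086]
tcp_rot: [[0.999, -0.046, 0.0], [-0.046, -0.999, -0.001], [0.0, 0.001, -1.0]]
force: [-0.9, 0.8, 2.4]
opening: 0.542
23.95 pos [ 0.5508 -0.0263  0.086 ] yaw -2.65 J6 -11.64 F [-0.9  0.8  2.4] M [0.303 0.143 0.093] tau6 -0.59 open 0.542
time_s: 24.15
position: [0.5508, -0.0263, 0.0859]
tcp_rot: [[0.97, -0.244, 0.0], [-0.244, -0.97, -0.001], [0.0, 0.001, -1.0]]
force: [0.3, 2.1, 1.2]
opening: 0.547
24.15 pos [ 0.5508 -0.0263  0.0859] yaw -14.11 J6 -0.18 F [0.3 2.1 1.2] M [0.218 0.164 0.008] tau6 -0.59 open 0.547
time_s: 24.35
position: [0.5509, -0.0263, 0.0858]
tcp_rot: [[0.902, -0.432, 0.0], [-0.432, -0.902, -0.001], [0.001, 0.001, -1.0]]
force: [0.0, 2.5, 3.0]
opening: 0.545
24.35 pos [ 0.5509 -0.0263  0.0858] yaw -25.57 J6 11.28 F [0.  2.5 3. ] M [0.259 0.108 0.101] tau6 -0.59 open 0.545
```

```bash
for i in 1 2 3; do :; done; python3 -m crank '[[[0,0,0.006],[0,0,0.1]]]'>/dev/null; python3 st.py
python3 -m crank '[[[0,0,0.006],[0,0,0.1]]]'>/dev/null; python3 st.py
python3 -m crank '[[[0,0,0.006],[0,0,0.1]]]'>/dev/null; python3 st.py
```

```text
24.45 pos [ 0.5509 -0.0263  0.0857] yaw -31.29 J6 17.0 F [0.1 2.2 1.1] M [0.279 0.159 0.438] tau6 -0.399 open 0.54
24.55 pos [ 0.5506 -0.0269  0.0857] yaw -36.73 J6 22.57 F [-0.2  1.9  4. ] M [0.095 0.499 0.804] tau6 0.403 open 0.546
24.65 pos [ 0.5504 -0.0269  0.0856] yaw -42.45 J6 28.3 F [1.1 3.7 2.6] M [0.628 0.164 1.033] tau6 0.3 open 0.544
```

Moment climbed to 1.03 Nm: bottomed out. Now I'll back off in small steps and find where the wind-up is released.

```bash
python3 -m crank '[[[0,0,0],[0,0,0]],[[0,0,0],[0,0,0]]]'>/dev/null; python3 st.py
python3 -m crank '[[[0,0,0],[0,0,-0.05]],[[0,0,0],[0,0,0]]]'>/dev/null; python3 st.py
python3 -m crank '[[[0,0,0],[0,0,-0.05]],[[0,0,0],[0,0,0]]]'>/dev/null; python3 st.py
python3 -m crank '[[[0,0,0],[0,0,-0.05]],[[0,0,0],[0,0,0]]]'>/dev/null; python3 st.py
python3 -m crank '[[[0,0,0],[0,0,-0.05]],[[0,0,0],[0,0,0]]]'>/dev/null; python3 st.py
python3 -m crank '[[[0,0,0],[0,0,-0.05]],[[0,0,0],[0,0,0]]]'>/dev/null; python3 st.py
python3 -m crank '[[[0,0,0],[0,0,-0.05]],[[0,0,0],[0,0,0]]]'>/dev/null; python3 st.py
```

```text
24.85 pos [ 0.5503 -0.027   0.0856] yaw -42.37 J6 28.13 F [-2.7 -3.4  3.9] M [-0.631  0.628  0.538] tau6 0.567 open 0.544
25.05 pos [ 0.5504 -0.027   0.0856] yaw -39.7 J6 25.4 F [-3.5 -2.9  3.9] M [-0.803  0.646  0.059] tau6 -0.107 open 0.543
25.25 pos [ 0.5504 -0.027   0.0856] yaw -36.86 J6 22.54 F [-3.5 -4.5  4.2] M [-0.799  0.663 -0.024] tau6 -0.077 open 0.545
25.45 pos [ 0.5504 -0.027   0.0857] yaw -33.99 J6 19.68 F [-2.8 -3.7  5.5] M [-0.834  0.649  0.078] tau6 -0.076 open 0.543
25.65 pos [ 0.5504 -0.0271  0.0857] yaw -31.13 J6 16.81 F [-3.2 -3.6  4.9] M [-0.83   0.637  0.06 ] tau6 -0.076 open 0.544
25.85 pos [ 0.5505 -0.0271  0.0857] yaw -28.26 J6 13.95 F [-3.7 -4.   5.1] M [-0.853  0.691 -0.019] tau6 -0.076 open 0.543
26.05 pos [ 0.5505 -0.0271  0.0857] yaw -25.4 J6 11.08 F [-3.5 -3.   4.6] M [-0.802  0.623  0.053] tau6 -0.076 open 0.541
```

```bash
python3 -m crank '[[[0,0,-0.01],[0,0,-0.1]],[[0,0,-0.007],[0,0,-0.1]],[[0,0,-0.007],[0,0,-0.1]],[[0,0,-0.007],[0,0,-0.1]],[[0,0,-0.007],[0,0,-0.1]],[[0,0,-0.007],[0,0,-0.1]],[[0,0,-0.007],[0,0,-0.1]]]'>/dev/null; python3 st.py
python3 -m crank '[[[0,0,-0.007],[0,0,-0.1]],[[0,0,-0.007],[0,0,-0.1]],[[0,0,-0.007],[0,0,-0.1]],[[0,0,-0.007],[0,0,-0.1]],[[0,0,-0.007],[0,0,-0.1]],[[0,0,-0.007],[0,0,-0.1]],[[0,0,0],[0,0,-0.025]],[[0,0,0],[0,0,0]],[[0,0,0],[0,0,0]]]'>/dev/null; python3 st.py
python3 - <<'E'
from h import *
crop("side",240,120,120,140,4,"pics/s11.png")
crop("top",222,170,106,70,7,"pics/t11.png")
E
```

```text
26.75 pos [ 0.551  -0.0271  0.0862] yaw 14.86 J6 -29.2 F [-2.6 -3.5  4.2] M [-0.8    0.411 -0.071] tau6 0.588 open 0.543
27.65 pos [ 0.5515 -0.0268  0.0866] yaw 50.41 J6 -64.71 F [-1.1 -5.7  3.2] M [-0.936  0.181 -0.01 ] tau6 0.04 open 0.54
```

View pics/s11.png

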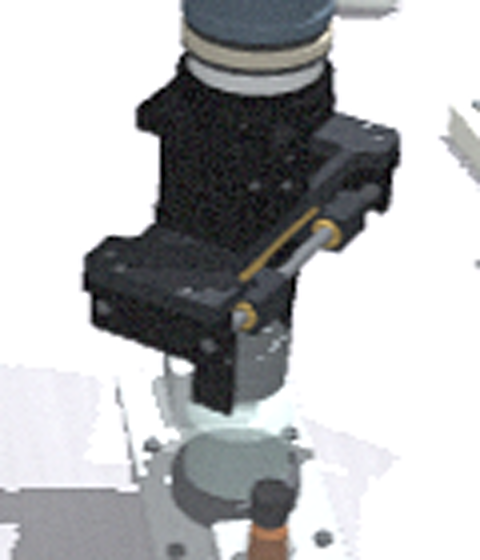

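View pics/t11.png

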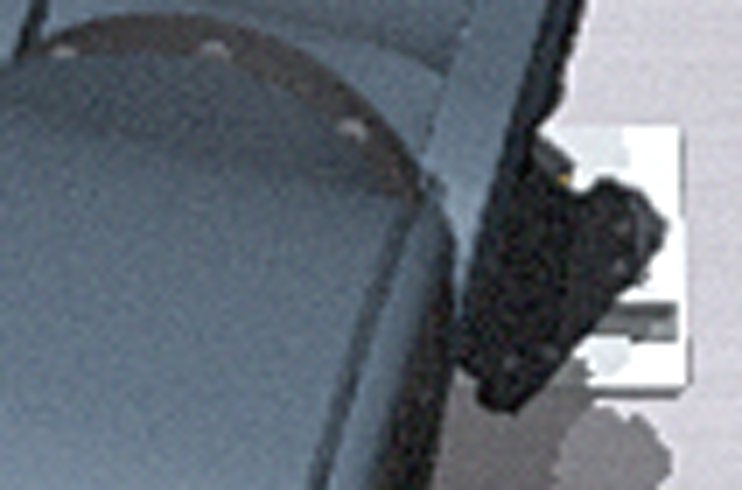

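```bash
python3 -m crank '[[[0,0,0],[0,0,0]],[[0,0,0],[0,0,0]],[[0,0,0],[0,0,0]]]'>/dev/null; python3 st.py; python3 -c "
from rig import bot
print(bot.hand_in())"; python3 st.py
```

```text
28.15 pos [ 0.5515 -0.0268  0.0866] yaw 50.43 J6 -64.72 F [-1.1 -5.4  3.6] M [-0.927  0.189  0.029] tau6 0.021 open 0.542
the job is handed in; nothing more can be done
None
the job is handed in; nothing more can be done
```

I put both amber vials in the carrier's bores and let go. Then I screwed the cap down until it bottomed out, backed it off about a quarter turn, and handed in at 28.2 s still gripping it.

- **Vials:** Both went in with at most about 3 N of resistance. The side picture taken after the second release shows both standing in their bores. In the last pictures only the -y one is visible, because the arm hides the other.
- **Bottoming out:** The turning moment on the tool rose from about 0.1 to 1.03 N m after roughly 2.4 rad, which is inside the expected 2 to 3 rad. The fingers then slipped about 10° on the cap.
- **Back-off:** I measured it from where the wind-up moment fell to zero (tool at about -39.5°) and ended at +50.4°. That makes about 90°, uncertain by roughly 5°, against an allowed 17°.
- **At hand-in:** The tool was still, with the opening at 0.54 (47 mm) on the cap.
- **Not confirmed:**
  - The gripper hid the ridge on the cap, so the final angle rests on tool angle and moment alone.
  - The two cameras disagreed by 2 to 5 mm in y. I relied mostly on the top one, and corrected by contact force for the first vial.
- **Other items:** I moved nothing else that I could see. I didn't re-measure the jar and weight at the end, but they looked unmoved where later pictures showed them.

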